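Clamp the filed boards in a lever arch file

TASK

Lift the lever of the open lever arch file until its rings spring open, slip the loose compressor bar over both posts and down flat onto the filed boards, then press the lever back down and give it a firm push of about 20 N, held for a moment, so that it is fully home and the rings are shut. Work the rings by the lever only, never by pushing on the wires, do not force the lever, the posts or the boards, and leave the owl, the tumbler and the dice cup alone.

Things in the scene. Friction and masses are not known exactly. Their poses are not given: they have to be found in the camera images.
- file: A5 lever arch file lying open, fixed: three 3 mm black boards with light lining (back cover, spine, front cover), 245 mm (x) by 501 mm (y) in all. Origin on the console top half-way between the two posts; x away from the robot along the line of the posts, y towards the spine and front cover, z up. Its steel base plate (top at z = 5 mm) carries posts, arches and lever
- post_near (a point): top of the straight steel post nearer the lever (the posts are 4 mm thick, 2.6 mm in the top 4 mm, upright, 80 mm apart, top 51 mm above the console, at file x = -40 mm, y = 0)
- post_far (a point): top of the other post, at file x = +40 mm, y = 0
- lever_pivot (a point): middle of the lever's hinge pin, at file x = -50, y = +50, z = 20 mm; the pin runs along file y
- lever_grip (a point): centre of the black plastic thumb grip on the lever's free end, on the robot's side of the pivot: 26 mm long along the lever, 18 wide along file y, 8 thick, 56 mm from the pivot (when shut 1 mm above the pivot's level). Shut, 14 mm of air lie under it and 27 mm or more beside it
- lever (a joint): lever angle: 0 level, on a hard stop; 1.15 rad raised, rings open. It swings up and away from the robot. A spring works over a dead centre at 0.03 rad (1.7 mm at the grip): below it the lever is held shut (7 N at the grip lifts it), above it the lever drives itself up to 1.15. Pressing down takes 5 N square to the lever at the grip at first, 14 N at 0.2 rad, then falls to nothing at the dead centre
- blade (a joint): springy bend of the lever's steel blade under the load on its grip: 0 unloaded, negative when pressed shut, positive when lifted; 0.001 rad for each 1.8 N at the grip (square to the lever), so -0.011 for a 20 N push. Beyond 0.020 rad (36 N) either way the lever is bent for good
- rings (a joint): angle of the two wire arches, driven by the lever: 0 shut on the posts, 1.1 rad swung open towards the spine. Hinged on a line along file x at file y = +48 mm; shut, they reach from there over to the posts, up to 64 mm above the console; open, their tips stand at about file y = +66, 72 mm above the console
- bar_tab (a point): compressor bar: loose grey plastic bar 120 x 22 x 5 mm, 30 g, first on the front cover (3 mm thick). Mid-top it has an upright finger tab 34 mm long (x), 12 wide, 14 high; this point is the tab's centre, 12 mm above the bar's underside. x along the bar, z up; either way round is alike. Its two through slots lie 40 mm either side of the middle along x, each 12 mm long (x), 7 wide (y)
- boards_top (a point): top face of the pile of stiff greyboard divider panels filed on the posts, at the point half-way between the posts; axes as the file. The pile covers file x -105 to +105 and y -136 to +12 mm. Its height differs from run to run (12 to 26 mm above the console); it gives 1 mm for 6 N
- owl: white ceramic owl figurine, 98 mm tall, 72 mm wide, standing on the console beside the back cover; origin at its foot
- tumbler: clear glass tumbler, 95 mm tall, 76 mm across, standing beside the back cover; origin at its foot
- dice_cup: yellow plastic dice cup, 90 mm tall, 80 mm across, standing beside the back cover; origin at its foot
Things that resemble listed ones, but are neither listed nor needed, are in the scene too. What is meant by the part that bears bar_tab is not purple, and is the smaller of those in its own colour.

How it is judged (in metres and radians):
On the way, in this order (a step that is already met when the one before it is completed fails the run):
1. the lever is up and the rings have sprung open (value of joint lever above 1 rad and value of joint rings above 0.9 rad), for 0.2 s.
2. with the rings open, the bar is on both posts and down on the boards (value of joint lever above 0.9 rad and z of bar_tab in the frame of boards_top below 0.0155 m and horizontal distance between bar_tab and file below 0.008 m and angle between the x axis of bar_tab and the x axis of file, either way round below 0.08 rad), for 0.2 s.
3. the lever is shut and pressed home firmly, with some 13 N or more, for a moment (value of joint lever below 0.02 rad and value of joint blade below -0.007 rad and horizontal distance between bar_tab and file below 0.008 m), for 0.15 s.
At the end, for the whole second after the job is handed in: the lever is fully down (within 0.02 rad of its stop) and the rings are shut; the compressor bar lies flat on the boards (its underside within 3.5 mm of the pile's top) with both posts through its slots; all at rest and let go (value of joint lever below 0.02 rad and value of joint rings below 0.03 rad and z of bar_tab in the frame of boards_top below 0.0155 m and horizontal distance between bar_tab and file below 0.008 m and angle between the x axis of bar_tab and the x axis of file, either way round below 0.08 rad and linear speed of bar below 0.02 m/s); the robot touches nothing.
It fails at once if the lever was forced: its blade was bent by more than 0.020 rad (36 N at the grip) (value of joint blade below -0.02 rad or value of joint blade above 0.02 rad).
It fails at once if the wires were pushed: more than 8 N on the rings (contact force between the fingers and rings above 8 N).
It fails at once if the bar was forced on the posts or the boards: more than 35 N (contact force between bar and file above 35 N or contact force between bar and boards above 35 N).
It fails at once if the owl, the tumbler or the dice cup was moved by more than 15 mm (distance of any of owl, tumbler, dice_cup from where it was at the start of the episode above 0.015 m).
It also fails if it takes over 61 s, if anything falls off the work surface, if the arm or the gripper's body presses on something with over 40 N, if the wrist force passes 120 N, or if a joint passes its speed limit or range.

ROBOT

A 6-joint arm with a two-finger parallel gripper is mounted at the origin on the work surface. World frame = base frame: x ahead of the robot, y to its left, z up, the work surface at z = 0. Lengths are in mm, angles in degrees, forces in N, time in s.
With the tool pointing down it reaches from about 275 to 850 mm from the base axis. Payload 19 kg.
Tool frame: the origin (TCP) lies at the very end of the fingers, on their centre line; the grasp point (between the pads) lies 19 mm behind it; z points along the fingers, y is the line along which they close (so a half turn about z gives the same grasp; the last joint's range is limited). The gripper opens to 85 mm and grips with 20 to 120 N. Pads are 22 mm wide; open, the fingers measure 114 mm over their backs; the gripper's body (76 mm by 85 mm) begins 54 mm behind the grasp point. The pads swing forward as they close: fully open they stand 13 mm farther back than shut.
Start: joints at [59.244, 8.623, 82.357, -0, 89.026, -7.678], TCP at [225.398, 528.948, 231.267] pointing down, gripper open.
Joint ranges: [-160.23, 160.23], [-39.13, 120.54], [6.94, 153.29], [-79.49, 259.48], [9.18, 160.14], [-161.06, 161.06]. Speed limits (degrees/s): [108.29, 108.29, 127.2, 172.46, 172.46, 172.46].

INTERFACE

Orientations are given as a 3x3 rotation matrix whose columns are the frame's x, y, z axes.
In Python, from station import r gives the robot as it stands.
- The arm moves only by the tool play_rows, never from a script. Its argument "moves" is a list of rows, each a list of 3 entries, a list of its own where there are three numbers: the shift along the tool's x, y, z in units of 0.15 m (1.0 is 0.15 m), then the turn, a rotation vector about the tool's x, y, z in units of 90 degrees (1.0 is 90 degrees), then the closure, from -1 (fully open) to 1 (shut). In form: [[[tx, ty, tz], [rx, ry, rz], hand], ...]. A call has 1 to 12 rows; each row is the pose to reach, as a shift and turn from the pose commanded when the call began, along the tool's axes at that moment; what a row does not reach only later rows make up. A row lasts 1/8 s, in which the tool goes at most 62.5 mm and 10.7 degrees, less where a joint would pass 70% of its speed; a pose out of reach is approached as far as the arm can. A call with a number of a shift or a turn outside -1 to 1 is refused whole. A call with a gripper value outside its range is refused whole. The fingers move at their own pace and stop on an object; "grip_force" is the grip in N (left out, the last holds). Time passes only in rows, so rows that repeat a pose let the fingers close. It gives the time, the measured TCP pose, the force, the opening and the grip force at its end, in the units of the state.
- r.observe(): the state, without advancing time (a new reading comes with each control period).
- r.capture(name): name is "scene" or "top" or "wrist"; returns the picture (384x512x3 uint8, red, green, blue); there is no depth.
- r.camera_params(name): a dict with "fx", "fy", "cx", "cy" (pixels), "D" ([k1, k2, p1, p2, k3] as OpenCV has them; the pictures are not rectified), "R" (3x3) and "t" (3): a world point X has camera coordinates R X + t; the wrist camera has in their place "hand_eye" (4x4, takes a point from camera to tool coordinates, whose origin is the TCP and whose axes are the flange's). Camera axes: x right, y down, z forward; pixel columns grow to the right and rows downward; lengths in mm; the calibration is good to about 2 mm. A picture is of the moment at which its call begins: read the wrist's pose just before it. camera_params takes no time and is no camera call.
- r.job_done(): hands the job in; it is judged then, once.
Trained networks look in the newest picture that a camera, given by its name, has taken for a name from the list of things; names that differ only in an ending like _2 or _b are one class to them, and where a whole thing is asked for, a point or a joint stands for the part that bears it (a point fixed in the world has none). Each returns a list of dicts, best first, with "confidence" (0 to 1); they miss things now and then, are a little off and sometimes report something else, mostly with a low value. They report only what shows in the picture. A call takes as long as a camera call. They do not tell look-alikes from the thing itself.
- r.find_in(camera, query): "point" ([x, y, z] in mm, in world coordinates, good to about 4 mm: the middle of the surface that is visible of it).
- r.trace(camera, query): "pixels" (384x512 bool, what is visible of it).
- r.landmark_of(camera, query): "point" ([x, y, z] in mm, in world coordinates, good to about 4 mm: a listed point, or the origin of a listed thing).
The state is a dict: "time_s": time; "joints": joint angles; "dq": joint speeds; "effort": joint torques, N m; "position": TCP position; "eef_rot": TCP orientation; "wrist_force": force on the tool from outside, world axes, zero at the start; "torque": the same for the moment, N m; "finger_gap": opening from 0.0 (shut) to 1.0 (fully open); "grasp_force": force on a finger pad.
Only numpy, scipy, OpenCV 4.12 (cv2) and the standard library are available. Lean on these libraries where they do the work, as an engineer would, in place of code of your own. Each camera call takes 0.05 s, during which the arm holds its last target. There are 200 camera calls.

## Working session

There is one attempt and no reset: what is moved stays moved. The work goes in short steps, Python scripts to look and compute and a tool call to move; the robot and the scene stay as the last step left them, time stands still between calls to the robot, and variables do not carry over. Pictures are saved under pics/ and viewed, at most 13 in all, crops included, and the job is handed in when it is done.

Besides the shell and the picture viewer there is one more tool, called as a command line: name --argument value ..., lists and objects as JSON in quotes. play_rows: Moves the arm, as the interface text tells. Its arguments: {"type":"object","properties":{"moves":{"type":"array"},"grip_force":{"type":"number"}},"required":["moves"]}

```bash
mkdir -p pics; python3 - <<'E'
from station import r
import cv2, numpy as np
for c in ("scene","top"):
    im=r.capture(c); cv2.imwrite(f"pics/{c}0.png",im[:,:,::-1])
    for q in ("file","post_near","post_far","lever_pivot","lever_grip","bar_tab","boards_top","owl","tumbler","dice_cup"):
        try: print(c,q,[(np.round(d["point"]).tolist(),round(d["confidence"],2)) for d in r.landmark_of(c,q)][:4])
        except Exception as e: print(c,q,e)
s=r.observe();print(s)
a=np.hstack([cv2.imread("pics/scene0.png"),cv2.imread("pics/top0.png")])
E
```

```text
scene file [([583.0, -100.0, -1.0], 0.93)]
scene post_near [([672.0, -295.0, 3.0], 0.71), ([542.0, -100.0, 52.0], 0.58)]
scene post_far [([626.0, -93.0, 54.0], 0.74)]
scene lever_pivot [([529.0, -46.0, 19.0], 0.56)]
scene lever_grip [([478.0, -50.0, 27.0], 0.63)]
scene bar_tab [([515.0, 360.0, 9.0], 0.82), ([316.0, 178.0, 12.0], 0.61), ([553.0, 123.0, 16.0], 0.55)]
scene boards_top [([577.0, -100.0, 27.0], 0.62)]
scene owl [([565.0, -317.0, -2.0], 0.91)]
scene tumbler [([673.0, -298.0, 1.0], 0.75)]
scene dice_cup [([480.0, -302.0, 0.0], 0.67)]
top file []
top post_near [([540.0, -102.0, 53.0], 0.92)]
top post_far [([624.0, -98.0, 54.0], 0.86)]
top lever_pivot [([528.0, -46.0, 18.0], 0.59)]
top lever_grip [([476.0, -51.0, 16.0], 0.43)]
top bar_tab [([318.0, 182.0, 11.0], 0.9), ([512.0, 360.0, 11.0], 0.79)]
top boards_top [([581.0, -95.0, 27.0], 0.93), ([581.0, -97.0, 1.0], 0.66)]
top owl [([567.0, -317.0, 1.0], 0.77)]
top tumbler [([539.0, -103.0, 54.0], 0.5)]
top dice_cup [([479.0, -305.0, 1.0], 0.8)]
{'time_s': 1.1, 'joints': array([ 5.92447399e+01,  8.62437781e+00,  8.23573768e+01,  4.64059128e-04,
        8.90277902e+01, -7.67787329e+00]), 'dq': array([ 0.01791996, -0.05547834, -0.01648713, -0.00791416,  0.05345362,
        0.00427274]), 'effort': array([-2.02109950e-03, -7.12805200e+01, -5.71035397e+01, -6.38402198e-04,
        1.27903455e-03,  6.25127359e-05]), 'position': array([225.38235243, 528.94385982, 231.2493305 ]), 'eef_rot': array([[-9.19976216e-01,  3.91974175e-01, -9.21474450e-05],
       [ 3.91974185e-01,  9.19976206e-01, -1.39017365e-04],
       [ 3.02822398e-05, -1.64012089e-04, -9.99999986e-01]]), 'wrist_force': array([-0.25457645, -0.52999442, -0.52591291]), 'torque': array([ 0.01463025,  0.00394086, -0.01721419]), 'grasp_force': 0.0, 'finger_gap': 0.9965654289908062}
```

View pics/top0.png

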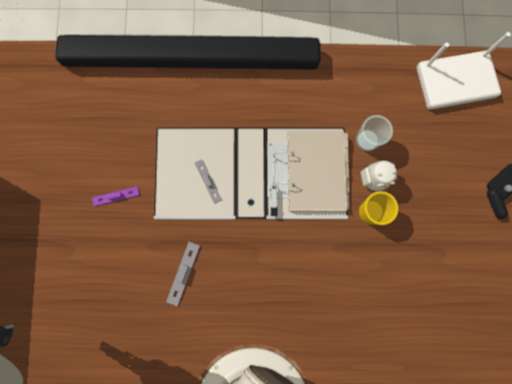

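View pics/scene0.png

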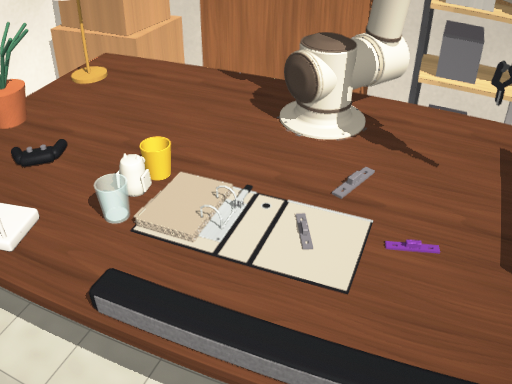

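The top view shows the file, with the near post at (297,187), the far post at (294,157) and the lever grip at about (274,212). The small grey bar on the front cover is at (208,181). The larger grey bar at (183,273) and the purple one at (116,197) are decoys. The scene view agrees.

```bash
cat > h.py <<'E'
from station import r
import numpy as np, cv2
from scipy.spatial.transform import Rotation as Ro
def down(yaw): # tool down, tool y at world +y rotated by yaw deg
    c,s=np.cos(np.radians(yaw)),np.sin(np.radians(yaw))
    y=np.array([-s,c,0]); z=np.array([0,0,-1.]); return np.column_stack([np.cross(y,z),y,z])
def go(p,yaw,base=None):
    s=r.observe(); P,R=(s["position"],s["eef_rot"]) if base is None else base
    sh=R.T@(np.array(p)-P); rv=Ro.from_matrix(R.T@down(yaw)).as_rotvec(degrees=True)
    print("t",round(s["time_s"],2),"shift",np.round(sh/150,4),"rot",np.round(rv/90,4)); return sh/150,rv/90
def wristpose():
    s=r.observe(); H=r.camera_params("wrist")["hand_eye"]; T=np.eye(4);T[:3,:3]=s["eef_rot"];T[:3,3]=s["position"]
    return T@np.array(H)
def pix2world(cam,uv,z,Tc=None):
    k=r.camera_params(cam);K=np.array([[k["fx"],0,k["cx"]],[0,k["fy"],k["cy"]],[0,0,1.]])
    n=cv2.undistortPoints(np.array(uv,float).reshape(-1,1,2),K,np.array(k["D"],float)).reshape(-1,2)
    d=np.c_[n,np.ones(len(n))]
    if cam=="wrist": R,o=Tc[:3,:3],Tc[:3,3]
    else: R=np.array(k["R"]).T;o=-R@np.array(k["t"])
    d=d@R.T; return o+d*((z-o[2])/d[:,2])[:,None]
E
python3 -c "
from h import *
print(r.camera_params('wrist')['hand_eye'])
go([460,-60,240],3.5)"
```

```text
[[ 2.24905716e-04 -9.59252379e-01 -2.82550567e-01  7.30314455e+01]
 [ 9.99999954e-01  2.73289346e-04 -1.31826847e-04 -1.54400941e-01]
 [ 2.03673276e-04 -2.82550524e-01  9.59252396e-01 -1.43029637e+02]
 [ 0.00000000e+00  0.00000000e+00  0.00000000e+00  1.00000000e+00]]
t 1.1 shift [-2.978  -2.999  -0.0579] rot [-1.000e-04 -0.000e+00 -2.953e-01]
```

play_rows --moves '[[[-0.25,-0.25,0],[0,0,0],0.2],[[-0.6,-0.6,0],[0,0,0],0.2],[[-1,-1,0],[0,0,0],0.2],[[-1,-1,0],[0,0,0],0.2]]'

```text
time_s: 1.6
position: [305.2, 329.9, 231.5]
eef_rot: [[-0.919, 0.393, 0.001], [0.393, 0.919, 0.0], [-0.001, 0.0, -1.0]]
wrist_force: [0.7, 0.3, -0.2]
finger_gap: 0.397
grasp_force: 0.0
```

play_rows --moves '[[[-0.3,-0.3,0],[0,0,0],0.2],[[-0.6,-0.6,0],[0,0,0],0.2],[[-1,-1,0],[0,0,0],0.2],[[-1,-1,0],[0,0,0],0.2]]'

```text
time_s: 2.1
position: [384.5, 132.7, 231.5]
eef_rot: [[-0.919, 0.395, 0.001], [0.395, 0.919, -0.0], [-0.001, -0.0, -1.0]]
wrist_force: [-0.5, 0.4, 0.9]
finger_gap: 0.402
grasp_force: 0.0
```

play_rows --moves '[[[-0.3,-0.3,0],[0,0,-0.1],0.2],[[-0.6,-0.6,0],[0,0,-0.2],0.2],[[-0.98,-1,-0.05],[0,0,-0.295],0.2],[[-0.98,-1,-0.05],[0,0,-0.295],0.2],[[-0.98,-1,-0.05],[0,0,-0.295],0.2],[[-0.98,-1,-0.05],[0,0,-0.295],0.2]]'

```text
time_s: 2.85
position: [460.0, -60.0, 238.7]
eef_rot: [[-0.998, -0.06, -0.0], [-0.06, 0.998, 0.0], [0.0, 0.0, -1.0]]
wrist_force: [0.3, 0.2, -0.2]
finger_gap: 0.401
grasp_force: 0.0
```

```bash
python3 - <<'E'
from h import *
print(r.observe()["position"],r.observe()["finger_gap"])
im=r.capture("wrist"); cv2.imwrite("pics/w1.png",cv2.resize(im[:,:,::-1],(768,576)))
for q in ("post_near","post_far","lever_pivot","lever_grip","boards_top"):
    print(q,[(np.round(d["point"],1).tolist(),round(d["confidence"],2)) for d in r.landmark_of("wrist",q)][:4])
E
```

```text
[460.03882537 -60.00380502 238.69642376] 0.4007629774113477
post_near [([545.8, -98.3, 53.7], 0.86)]
post_far [([623.6, -94.9, 53.7], 0.71)]
lever_pivot [([533.2, -48.9, 16.2], 0.74), ([577.3, -96.6, 1.8], 0.45)]
lever_grip [([474.4, -51.1, 21.9], 0.83)]
boards_top [([579.5, -102.4, 26.6], 0.91)]
```

View pics/w1.png

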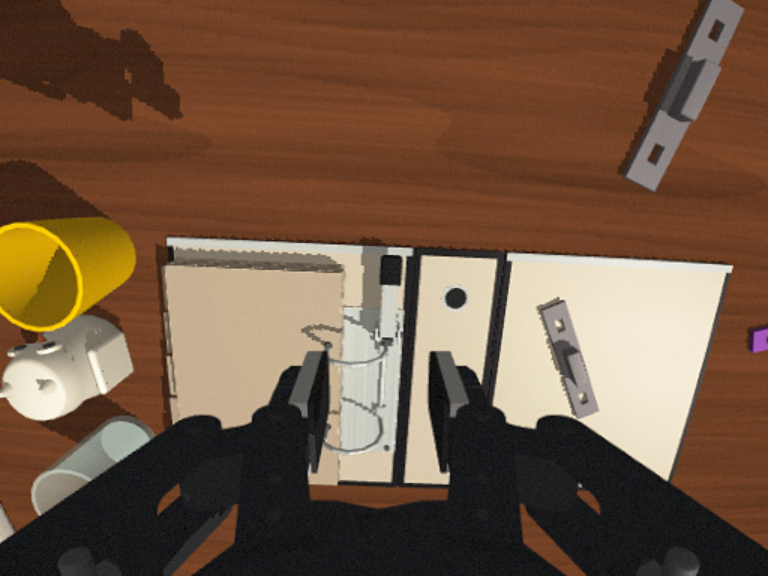

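The wrist view (768x576) shows the black grip at (390,269), the near post at about (327,345) and the far post at about (326,428). The grip has the pile edge to its left at x=343 and the spine to its right at x=410.

```bash
python3 - <<'E'
from h import *
T=wristpose(); f=lambda uv,z: np.round(pix2world("wrist",np.array(uv)/1.5,z,T)[:,:2],1).tolist()
e=np.array(f([(167,239),(731,267)],4)); print("edge",e,np.degrees(np.arctan2(*( -(e[1]-e[0])*[1,-1])[::1])))
print("grip",f([(390,269),(380,269),(401,269)],25),"posts",f([(327,345),(326,428)],51))
print("bar",f([(557,302),(583,413),(570,355)],8))
im=r.capture("wrist")
for q in ("lever_grip","lever"):
  for d in r.trace("wrist",q)[:2]:
    v,u=np.nonzero(d["pixels"]); print(q,d["confidence"],u.min(),u.max(),v.min(),v.max())
# blob of black grip
g=im.max(2); m=(g<45).astype(np.uint8); m[:165]=0;m[195:]=0;m[:,:250]=0;m[:,270:]=0
v,u=np.nonzero(m); print("blob",u.min(),u.max(),v.min(),v.max(),u.mean(),v.mean(), np.round(pix2world("wrist",[[u.mean(),v.mean()]],25,T),1))
E
```

```text
edge [[ 462.7 -240.1]
 [ 455.5  259.6]] 0.8254974339709903
grip [[472.6, -48.9], [473.1, -56.9], [472.0, -40.0]] posts [[530.9, -95.3], [606.7, -94.1]]
bar [[496.9, 100.0], [605.8, 146.1], [546.4, 121.3]]
lever_grip 0.7 253 267 171 189
lever_grip 0.19 107 229 171 322
lever 0.88 253 268 170 229
blob 253 266 170 189 259.75494071146244 179.2687747035573 [[472.5 -49.2  25. ]]
```

```bash
python3 -c "
from h import *
go([475,-48.8,9],0.8)"
```

```text
t 3.3 shift [-0.103   0.0684  1.5324] rot [-0.0001  0.      0.03  ]
```

play_rows --moves '[[[-0.05,0.03,0.3],[0,0,0.02],0.2],[[-0.103,0.068,0.7],[0,0,0.03],0.2],[[-0.103,0.068,1],[0,0,0.03],0.2],[[-0.103,0.068,1],[0,0,0.03],0.2]]'

```text
time_s: 3.8
position: [473.4, -48.6, 86.5]
eef_rot: [[-1.0, -0.014, -0.005], [-0.014, 1.0, 0.001], [0.005, 0.001, -1.0]]
wrist_force: [-0.0, -0.1, 1.6]
finger_gap: 0.405
grasp_force: 0.0
```

play_rows --moves '[[[0,0,0.2],[0,0,0],0.2],[[0,0,0.35],[0,0,0],0.2],[[0,0,0.45],[0,0,0],0.2],[[0,0,0.53],[0,0,0],0.2],[[0,0,0.53],[0,0,0],0.2]]'

```text
time_s: 4.42
position: [475.1, -49.2, 9.4]
eef_rot: [[-1.0, -0.013, -0.0], [-0.013, 1.0, 0.0], [0.0, 0.0, -1.0]]
wrist_force: [-0.6, 0.7, 0.5]
finger_gap: 0.404
grasp_force: 0.0
```

play_rows --moves '[[[0,0,0],[0,0,0],0.4],[[0,0,0],[0,0,0],0.7],[[0,0,0],[0,0,0],0.7],[[0,0,0],[0,0,0],0.7]]' --grip_force 25

```text
time_s: 4.92
position: [475.4, -49.2, 9.8]
eef_rot: [[-1.0, -0.014, 0.001], [-0.014, 1.0, -0.0], [-0.001, -0.0, -1.0]]
wrist_force: [-0.2, 0.1, 6.1]
finger_gap: 0.198
grasp_force: 27.3
```

play_rows --moves '[[[0,0,-0.01],[0,0,0],0.7],[[0,0,-0.025],[0,0,0],0.7],[[-0.004,0,-0.05],[0,0,0],0.7],[[-0.01,0,-0.08],[0,0,0],0.7],[[-0.02,0,-0.11],[0,0,0],0.7],[[-0.03,0,-0.145],[0,0,0],0.7],[[-0.065,0,-0.21],[0,0,0],0.7],[[-0.1,0,-0.255],[0,0,0],0.7]]'

```text
time_s: 5.92
position: [490.1, -48.9, 47.8]
eef_rot: [[-1.0, -0.013, -0.0], [-0.013, 1.0, -0.0], [0.0, -0.0, -1.0]]
wrist_force: [5.1, -0.2, -4.9]
finger_gap: 0.202
grasp_force: 27.5
```

play_rows --moves '[[[0,0,0],[0,0,0],0.2],[[0,0,0],[0,0,0],0.2],[[0,0,0],[0,0,0],0.2],[[0,0,-0.2],[0,0,0],0.2],[[0,0,-0.5],[0,0,0],0.2],[[0.1,0,-0.9],[0,0,0],0.2],[[0.1,0,-1],[0,0,0],0.2]]'

```text
time_s: 6.8
position: [475.4, -49.4, 201.1]
eef_rot: [[-1.0, -0.013, 0.005], [-0.013, 1.0, -0.001], [-0.005, -0.001, -1.0]]
wrist_force: [0.4, -0.4, -0.8]
finger_gap: 0.401
grasp_force: 0.0
```

```bash
python3 - <<'E'
from h import *
s=r.observe();print(s["position"],s["wrist_force"])
im=r.capture("wrist"); cv2.imwrite("pics/w2.png",im[:,:,::-1])
for q in ("post_near","post_far","lever_grip"):
    print(q,[(np.round(d["point"],1).tolist(),round(d["confidence"],2)) for d in r.landmark_of("wrist",q)][:4])
im=r.capture("top")
for q in ("post_near","post_far","lever_grip"):
    print(q,[(np.round(d["point"],1).tolist(),round(d["confidence"],2)) for d in r.landmark_of("top",q)][:4])
E
```

```text
[475.38889654 -49.36020279 201.11074469] [ 0.41568787 -0.43804835 -0.82085905]
post_near [([668.2, -300.1, 0.8], 0.65)]
post_far [([511.7, -47.0, 71.1], 0.18)]
lever_grip [([512.8, -48.6, 72.1], 0.55)]
post_near []
post_far []
lever_grip []
```

View pics/w2.png

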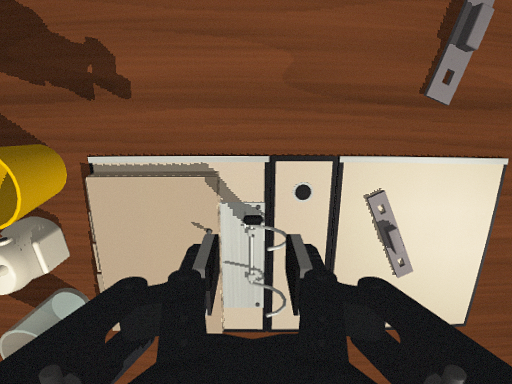

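The lever now stands raised with its grip at (254,219), and the rings are swung open towards the spine. The bar is at (389,235), with slots at (381,209) and (403,268).

```bash
python3 -c "
from h import *
go([480,100,170],22.5)"
```

```text
t 7.2 shift [-0.049   0.9929  0.175 ] rot [ 0.0006 -0.0013 -0.2414]
```

play_rows --moves '[[[0,0.3,0],[0,0,-0.08],0.2],[[-0.05,0.65,0],[0,0,-0.16],0.2],[[-0.05,0.99,0.17],[0,0,-0.24],0.2],[[-0.05,0.99,0.17],[0,0,-0.24],0.2],[[-0.05,0.99,0.17],[0,0,-0.24],0.2]]'

```text
time_s: 7.82
position: [480.5, 99.2, 171.7]
eef_rot: [[-0.925, -0.38, -0.001], [-0.38, 0.925, -0.0], [0.001, -0.0, -1.0]]
wrist_force: [-0.5, -1.0, 0.4]
finger_gap: 0.4
grasp_force: 0.0
```

```bash
python3 - <<'E'
from h import *
T=wristpose();s=r.observe();print(s["position"])
im=r.capture("wrist"); 
for d in r.landmark_of("wrist","bar_tab")[:3]: print(np.round(d["point"],1),d["confidence"])
for d in r.trace("wrist","bar_tab")[:3]:
    m=d["pixels"].astype(np.uint8); c=max(cv2.findContours(m,0,2)[0],key=cv2.contourArea)
    w=pix2world("wrist",c.reshape(-1,2),8,T)[:,:2]
    rc=cv2.minAreaRect(w.astype(np.float32)); print(d["confidence"],m.sum(),rc, np.round(cv2.boxPoints(rc),1).tolist(), cv2.boundingRect(c))
cv2.imwrite("pics/w3.png",cv2.resize(im[:,:,::-1],(768,576)))
E
```

```text
[480.48323351  99.24996841 171.69940242]
[513.6 358.5   9.6] 0.76
[558.2 125.6  16.6] 0.73
0.9 4912 ((316.12493896484375, 178.9178009033203), (32.69843673706055, 159.92298889160156), 70.50914001464844) [[235.3000030517578, 190.1999969482422], [386.0, 136.8000030517578], [397.0, 167.6999969482422], [246.1999969482422, 221.0]] (325, 0, 135, 128)
0.7 1792 ((553.1242065429688, 123.48928833007812), (120.94869232177734, 22.789836883544922), 27.308340072631836) [[494.20001220703125, 105.9000015258789], [504.6000061035156, 85.5999984741211], [612.0999755859375, 141.10000610351562], [601.5999755859375, 161.39999389648438]] (233, 193, 27, 100)
0.59 1739 ((510.35968017578125, 357.01416015625), (29.13519287109375, 123.78521728515625), 15.352846145629883) [[479.8999938964844, 412.79998779296875], [512.7000122070312, 293.5], [540.7999877929688, 301.20001220703125], [508.0, 420.6000061035156]] (392, 266, 94, 27)
```

View pics/w3.png

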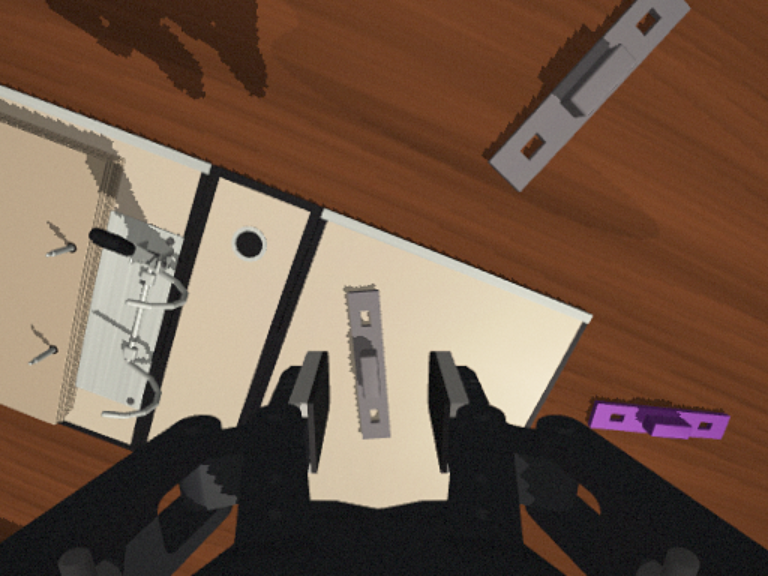

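The bar's middle is at (367,366) here, with slots at (365,317) and (375,414). The posts are the short grey strokes at (55–73,248) and (32–54,354).

```bash
python3 - <<'E'
from h import *
T=wristpose(); f=lambda uv,z: np.round(pix2world("wrist",np.array(uv)/1.5,z,T)[:,:2],1).tolist()
print("tops",f([(52,253),(31,361)],51),"bases",f([(73,247),(54,349)],26))
sl=np.array(f([(365,317),(375,414)],8)); print("slots",sl,sl.mean(0),np.linalg.norm(sl[1]-sl[0]),np.degrees(np.arctan2(*(sl[1]-sl[0])[::-1])))
print("edge",f([(212,170),(322,212),(591,318)],4))
im=cv2.imread("pics/w3.png")[200:400,0:220]; cv2.imwrite("pics/w3c.png",cv2.resize(im,None,fx=3.5,fy=3,interpolation=cv2.INTER_CUBIC)[:600,:770])
go([553,123.5,120],27.0)
E
```

```text
tops [[538.9, -95.8], [619.3, -97.3]] bases [[541.0, -98.0], [621.5, -97.4]]
slots [[518.2 104.3]
 [589.1 140.9]] [553.65 122.6 ] 79.78953565474609 27.303689026810776
edge [[461.5, -29.7], [460.2, 49.3], [457.1, 260.0]]
t 7.97 shift [-0.5081 -0.0277  0.3494] rot [-0.0003  0.0002 -0.0527]
```

View pics/w3c.png

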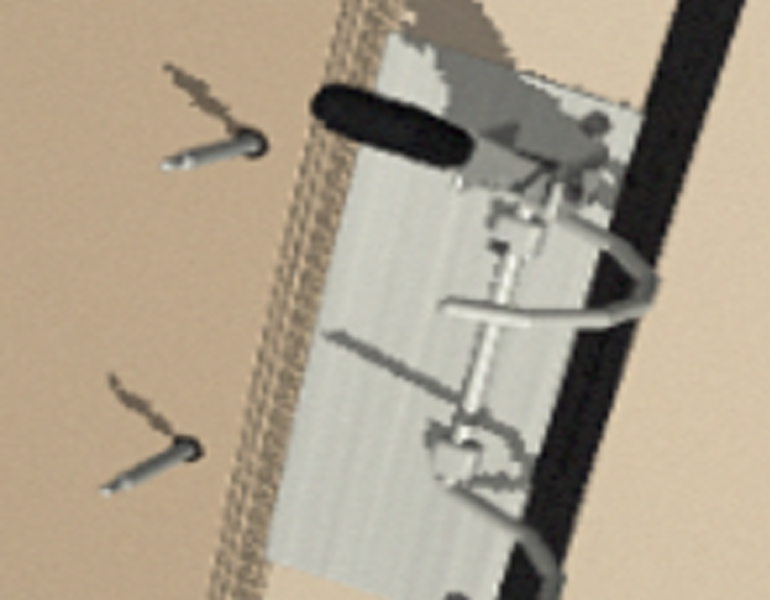

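The crop shows the near post's top at (165,163) and base at (258,143), and the far post's top at (102,490) and base at (192,450). Next I go down to the bar tab.

play_rows --moves '[[[-0.25,-0.015,0.15],[0,0,-0.03],0.2],[[-0.508,-0.028,0.35],[0,0,-0.053],0.2],[[-0.508,-0.028,0.75],[0,0,-0.053],0.2],[[-0.508,-0.028,0.75],[0,0,-0.053],0.2],[[-0.508,-0.028,0.75],[0,0,-0.053],0.2]]'

```text
time_s: 8.6
position: [553.4, 124.0, 61.8]
eef_rot: [[-0.89, -0.455, 0.002], [-0.455, 0.89, 0.0], [-0.002, -0.001, -1.0]]
wrist_force: [0.7, 0.2, 1.2]
finger_gap: 0.401
grasp_force: 0.0
```

```bash
python3 - <<'E'
from h import *
T=wristpose(); f=lambda uv,z: np.round(pix2world("wrist",np.array(uv)/1.5,z,T)[:,:2],1).tolist()
go([553.4,123.1,11],27.3)
im=r.capture("wrist")
cv2.imwrite("pics/w4.png",cv2.resize(im[150:384,100:412,::-1],None,fx=2.5,fy=2.5))
E
```

```text
t 8.6 shift [ 0.0033 -0.005   0.3389] rot [-0.0005  0.0011 -0.0025]
```

View pics/w4.png

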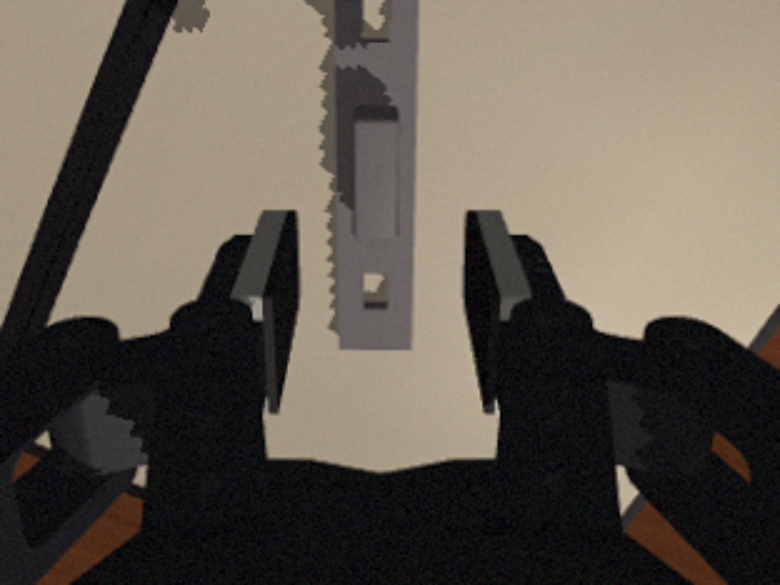

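The tab at (377,175) lies centred between the pads (298 and 466) and parallel to them. Going down to grip it.

play_rows --moves '[[[0.002,-0.004,0.15],[0,0,-0.0025],0.2],[[0.003,-0.005,0.28],[0,0,-0.0025],0.2],[[0.003,-0.005,0.34],[0,0,-0.0025],0.2],[[0.003,-0.005,0.34],[0,0,-0.0025],0.2],[[0.003,-0.005,0.34],[0,0,-0.0025],0.5],[[0.003,-0.005,0.34],[0,0,-0.0025],0.8],[[0.003,-0.005,0.34],[0,0,-0.0025],0.8],[[0.003,-0.005,0.34],[0,0,-0.0025],0.8]]' --grip_force 30

```text
time_s: 9.65
position: [553.1, 123.7, 9.7]
eef_rot: [[-0.888, -0.46, 0.002], [-0.46, 0.888, 0.0], [-0.001, -0.001, -1.0]]
wrist_force: [-2.2, -0.5, 8.6]
finger_gap: 0.131
grasp_force: 30.4
```

```bash
python3 -c "
from h import *
print(r.observe()['wrist_force'])
go([583,-97,95],0.9)"
```

```text
[-2.22139845 -0.54983217  8.59256867]
t 9.65 shift [ 0.4987 -1.3988 -0.5684] rot [-2.000e-04  9.000e-04  2.941e-01]
```

play_rows --moves '[[[0,0,-0.2],[0,0,0],0.8],[[0,0,-0.5],[0,0,0.05],0.8],[[0,-0.05,-0.7],[0,0,0.1],0.8],[[0.1,-0.3,-0.7],[0,0,0.2],0.8],[[0.25,-0.65,-0.7],[0,0,0.29],0.8],[[0.4,-1,-0.7],[0,0,0.294],0.8],[[0.4,-1,-0.7],[0,0,0.294],0.8],[[0.4,-1,-0.7],[0,0,0.294],0.8]]'

```text
time_s: 10.65
position: [568.2, -37.0, 113.9]
eef_rot: [[-1.0, -0.015, 0.0], [-0.015, 1.0, 0.0], [-0.0, 0.0, -1.0]]
wrist_force: [0.4, -0.4, -1.1]
finger_gap: 0.13
grasp_force: 29.6
```

```bash
python3 -c "
from h import *
go([583,-97,105],0.9)"
```

```text
t 10.65 shift [-0.0924 -0.4014  0.0591] rot [ 0.0001  0.0002 -0.0003]
```

play_rows --moves '[[[-0.05,-0.2,0],[0,0,0],0.8],[[-0.092,-0.4,0],[0,0,0],0.8],[[-0.092,-0.4,0.06],[0,0,0],0.8],[[-0.092,-0.4,0.06],[0,0,0],0.8],[[-0.092,-0.4,0.06],[0,0,0],0.8]]'

```text
time_s: 11.28
position: [582.9, -95.7, 104.7]
eef_rot: [[-1.0, -0.017, -0.0], [-0.017, 1.0, 0.0], [0.0, 0.0, -1.0]]
wrist_force: [0.0, -0.0, -0.3]
finger_gap: 0.133
grasp_force: 29.6
```

```bash
python3 - <<'E'
from h import *
s=r.observe();print(s["position"],s["eef_rot"])
im=r.capture("wrist"); cv2.imwrite("pics/w5raw.png",im[:,:,::-1])
cv2.imwrite("pics/w5.png",cv2.resize(im[140:300,140:340,::-1],None,fx=3.7,fy=3.7,interpolation=cv2.INTER_CUBIC))
for q in ("post_near","post_far","bar_tab","boards_top"): print(q,[(np.round(d["point"],1).tolist(),round(d["confidence"],2)) for d in r.landmark_of("wrist",q)][:3])
E
```

```text
[582.90095224 -95.70474421 104.72290183] [[-9.99853328e-01 -1.71264728e-02 -8.46123859e-05]
 [-1.71264809e-02  9.99853327e-01  9.52435784e-05]
 [ 8.29687890e-05  9.66787212e-05 -9.99999992e-01]]
post_near [([670.1, -299.9, 1.4], 0.54), ([565.0, -316.6, -1.4], 0.43)]
post_far []
bar_tab [([586.8, -98.4, 110.6], 0.74)]
boards_top []
```

View pics/w5.png

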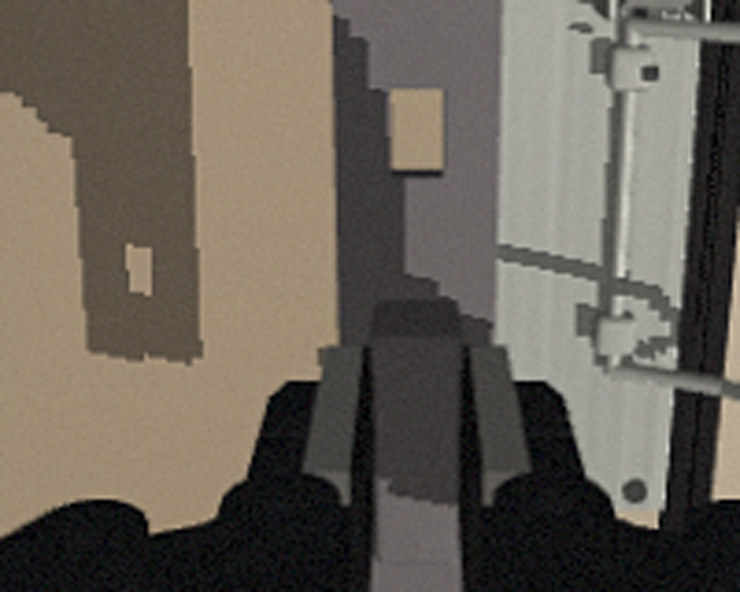

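The near slot is at (416,130) in the crop, with only board seen through it; the bar hides the post. I'll step sideways 55 mm so the same camera sees the posts beside the bar.

play_rows --moves '[[[0,0.2,0],[0,0,0],0.8],[[0,0.37,0],[0,0,0],0.8],[[0,0.37,0],[0,0,0],0.8],[[0,0.37,0],[0,0,0],0.8]]'

```text
time_s: 12.02
position: [582.1, -41.7, 104.7]
eef_rot: [[-1.0, -0.016, 0.0], [-0.016, 1.0, -0.0], [-0.0, -0.0, -1.0]]
wrist_force: [0.6, 0.1, 0.5]
finger_gap: 0.128
grasp_force: 29.6
```

```bash
python3 - <<'E'
from h import *
s=r.observe();print(s["position"])
T=wristpose()
im=r.capture("wrist"); cv2.imwrite("pics/w6raw.png",im[:,:,::-1])
# predicted post tops
k=r.camera_params("wrist");K=np.array([[k["fx"],0,k["cx"]],[0,k["fy"],k["cy"]],[0,0,1.]])
Ti=np.linalg.inv(T)
for X in ([541,-97.5,51],[541,-97.5,26],[621.5,-97.5,51],[621.5,-97.5,26]):
    print(cv2.projectPoints(np.array([X],float),cv2.Rodrigues(Ti[:3,:3])[0],Ti[:3,3],K,np.array(k["D"],float))[0].ravel())
cv2.imwrite("pics/w6.png",cv2.resize(im[120:280,100:300,::-1],None,fx=3.7,fy=3.7,interpolation=cv2.INTER_CUBIC))
E
```

```text
[582.13190333 -41.6640778  104.66644442]
[167.74558793 155.10995637]
[176.82907606 149.75164652]
[174.82606298 264.30730326]
[182.23818826 248.92773304]
```

View pics/w6.png

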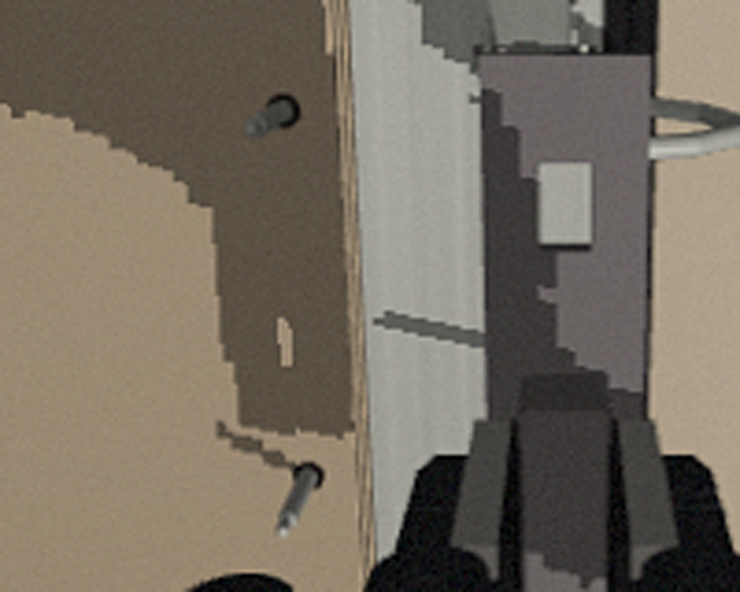

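The post tops are at (250,131) and (282,532), their bases at (288,108) and (311,475), and the bar's near slot is at (565,206).

```bash
python3 - <<'E'
from h import *
T=wristpose(); f=lambda uv,z: np.round(pix2world("wrist",np.array(uv)/3.7+[100,120],z,T)[:,:2],1)
t=f([(250,131),(282,532)],51); b=f([(288,108),(311,475)],26); s=f([(565,206)],103); e=f([(483,60),(487,420),(652,60),(646,385)],103)
print("tops",t,t.mean(0),"bases",b,b.mean(0)); print("slot",s,"edges",e)
P=r.observe()["position"]; ed=[np.degrees(np.arctan2(*(e[i+1]-e[i])[::-1])) for i in (0,2)]; print("bar ang",ed,"post ang",np.degrees(np.arctan2(*(t[1]-t[0])[::-1])))
print("slot-TCP",s-P[:2])
E
```

```text
tops [[541.2 -97.8]
 [621.  -96.7]] [581.1  -97.25] bases [[540.5 -96.9]
 [620.9 -96.2]] [580.7  -96.55]
slot [[542.1 -41.9]] edges [[523.2 -52.7]
 [573.  -52.3]
 [522.8 -31.1]
 [567.4 -30.2]]
bar ang [np.float64(0.46019716797870075), np.float64(1.1560359618290734)] post ang 0.7897414295062961
slot-TCP [[-4.00314978e+01  4.57039073e-03]]
```

play_rows --moves '[[[0.005,-0.2,0],[0,0,0],0.8],[[0.0125,-0.37,0],[0,0,0],0.8],[[0.0125,-0.37,0.15],[0,0,0],0.8],[[0.0125,-0.37,0.27],[0,0,0],0.8],[[0.0125,-0.37,0.27],[0,0,0],0.8],[[0.0125,-0.37,0.27],[0,0,0],0.8]]'

```text
time_s: 12.82
position: [581.4, -96.9, 64.6]
eef_rot: [[-1.0, -0.016, 0.0], [-0.016, 1.0, -0.0], [-0.0, -0.0, -1.0]]
wrist_force: [0.7, 0.5, 0.1]
finger_gap: 0.128
grasp_force: 29.6
```

```bash
python3 - <<'E'
from h import *
go([581.1,-97.2,40],0.8)
T=wristpose();im=r.capture("wrist")
k=r.camera_params("wrist");K=np.array([[k["fx"],0,k["cx"]],[0,k["fy"],k["cy"]],[0,0,1.]])
Ti=np.linalg.inv(T)
u=cv2.projectPoints(np.array([[541.1,-97.8,53.]]),cv2.Rodrigues(Ti[:3,:3])[0],Ti[:3,3],K,np.array(k["D"],float))[0].ravel();print(u)
x,y=np.clip(np.round(u).astype(int),25,None)
cv2.imwrite("pics/w7.png",cv2.resize(im[y-25:y+25,x-25:x+25,::-1],None,fx=10,fy=10,interpolation=cv2.INTER_NEAREST))
E
```

```text
t 12.82 shift [ 0.0019 -0.0021  0.1641] rot [-0.0002  0.0003  0.0014]
[250.93113033 170.85921047]
```

View pics/w7.png

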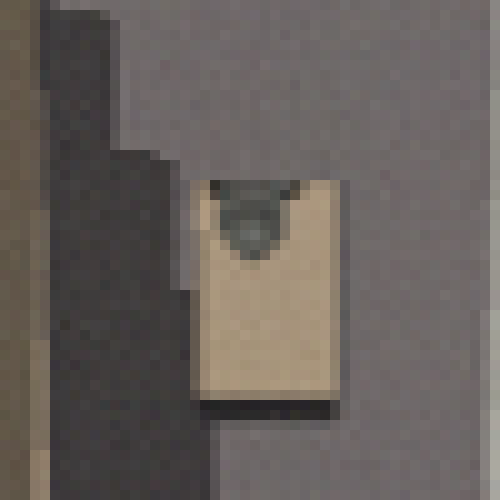

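Through the slot, the post's tip at (253,240) lies well inside the slot (200–340 by 180–418), about 0.8 mm off in y. I'll correct that and go down.

play_rows --moves '[[[0.004,-0.005,0],[0,0,0.0014],0.8],[[0.004,-0.005,0.04],[0,0,0.0014],0.8],[[0.004,-0.005,0.08],[0,0,0.0014],0.8],[[0.004,-0.005,0.12],[0,0,0.0014],0.8],[[0.004,-0.005,0.15],[0,0,0.0014],0.8],[[0.004,-0.005,0.17],[0,0,0.0014],0.8],[[0.004,-0.005,0.18],[0,0,0.0014],0.8],[[0.004,-0.005,0.18],[0,0,0.0014],0.8]]'

```text
time_s: 13.88
position: [580.5, -97.7, 37.1]
eef_rot: [[-1.0, -0.014, -0.0], [-0.014, 1.0, -0.0], [0.0, -0.0, -1.0]]
wrist_force: [-0.9, -0.3, -1.1]
finger_gap: 0.132
grasp_force: 29.6
```

play_rows --moves '[[[0,0,0.01],[0,0,0],0.8],[[0,0,0.02],[0,0,0],0.8],[[0,0,0.02],[0,0,0],0.8]]'

```text
time_s: 14.25
position: [580.4, -97.7, 33.9]
eef_rot: [[-1.0, -0.014, -0.0], [-0.014, 1.0, -0.0], [0.0, -0.0, -1.0]]
wrist_force: [-0.1, 0.5, -0.7]
finger_gap: 0.13
grasp_force: 29.6
```

play_rows --moves '[[[0,0,0.005],[0,0,0],0.8],[[0,0,0.01],[0,0,0],0.8],[[0,0,0.01],[0,0,0],0.8]]'

```text
time_s: 14.62
position: [580.5, -97.7, 32.5]
eef_rot: [[-1.0, -0.014, -0.0], [-0.014, 1.0, -0.0], [0.0, -0.0, -1.0]]
wrist_force: [-0.5, -0.1, -0.3]
finger_gap: 0.127
grasp_force: 29.6
```

play_rows --moves '[[[0,0,0.007],[0,0,0],0.8],[[0,0,0.013],[0,0,0],0.8],[[0,0,0.013],[0,0,0],0.8]]'

```text
time_s: 15.0
position: [580.6, -97.7, 31.0]
eef_rot: [[-1.0, -0.014, 0.0], [-0.014, 1.0, -0.0], [-0.0, -0.0, -1.0]]
wrist_force: [-4.5, 0.6, 7.5]
finger_gap: 0.132
grasp_force: 30.6
```

play_rows --moves '[[[0,0,0],[0,0,0],0.8],[[0,0,0],[0,0,0],0.8],[[0,0,0],[0,0,0],0.3],[[0,0,0],[0,0,0],0.3],[[0,0,0],[0,0,0],0.3],[[0,0,-0.15],[0,0,0],0.3],[[0,0,-0.5],[0,0,0],0.3],[[0,0,-0.75],[0,0,0],0.3],[[0,0,-0.75],[0,0,0],0.3]]'

```text
time_s: 16.12
position: [581.7, -98.0, 146.2]
eef_rot: [[-1.0, -0.014, 0.005], [-0.014, 1.0, -0.002], [-0.005, -0.002, -1.0]]
wrist_force: [0.4, 0.2, -0.6]
finger_gap: 0.35
grasp_force: 0.0
```

```bash
python3 - <<'E'
from h import *
print(r.observe()["position"],r.observe()["wrist_force"])
for c in ("wrist","top","scene"):
    im=r.capture(c); cv2.imwrite(f"pics/{c}8.png",im[:,:,::-1])
    for q in ("bar_tab","boards_top","lever_grip","lever_pivot"): print(c,q,[(np.round(d["point"],1).tolist(),round(d["confidence"],2)) for d in r.landmark_of(c,q) if 490<d["point"][0]<620 and -150<d["point"][1]<0][:2])
E
```

```text
[581.69258749 -97.99169117 146.17425541] [ 0.44601338  0.17864307 -0.56678903]
wrist bar_tab [([580.6, -97.2, 38.5], 0.82)]
wrist boards_top [([580.9, -98.6, 26.2], 0.65)]
wrist lever_grip [([506.1, -49.8, 71.6], 0.9)]
wrist lever_pivot [([529.9, -48.7, 17.5], 0.95)]
top bar_tab [([581.3, -95.3, 39.2], 0.73)]
top boards_top [([581.2, -96.0, 28.9], 0.65)]
top lever_grip []
top lever_pivot [([528.0, -45.3, 20.2], 0.63)]
scene bar_tab [([580.6, -98.4, 36.7], 0.53)]
scene boards_top [([575.7, -97.2, 26.5], 0.8), ([526.9, -48.7, 18.4], 0.28)]
scene lever_grip [([512.9, -48.5, 74.5], 0.63)]
scene lever_pivot [([528.7, -45.5, 19.2], 0.8)]
```

```bash
python3 -c "
from h import *
go([508.3,-48.4,60],0.8)"
```

```text
t 16.88 shift [0.4767 0.3352 0.554 ] rot [-0.0001 -0.     -0.0002]
```

play_rows --moves '[[[0.2,0.15,0],[0,0,0],0.2],[[0.477,0.335,0],[0,0,0],0.2],[[0.477,0.335,0],[0,0,0],0.2],[[0.477,0.335,0.2],[0,0,0],0.2],[[0.477,0.335,0.4],[0,0,0],0.2],[[0.477,0.335,0.554],[0,0,0],0.2],[[0.477,0.335,0.554],[0,0,0],0.2],[[0.477,0.335,0.554],[0,0,0],0.2]]'

```text
time_s: 17.88
position: [508.9, -48.7, 61.0]
eef_rot: [[-1.0, -0.013, 0.001], [-0.013, 1.0, -0.0], [-0.001, -0.0, -1.0]]
wrist_force: [0.2, -0.1, -0.3]
finger_gap: 0.405
grasp_force: 0.0
```

play_rows --moves '[[[0,0,0],[0,0,0],0.5],[[0,0,0],[0,0,0],0.7],[[0,0,0],[0,0,0],0.7],[[0,0,0],[0,0,0],0.7]]' --grip_force 35

```text
time_s: 18.38
position: [508.8, -48.6, 61.1]
eef_rot: [[-1.0, -0.014, 0.002], [-0.014, 1.0, -0.001], [-0.002, -0.001, -1.0]]
wrist_force: [-1.0, -1.0, 5.7]
finger_gap: 0.197
grasp_force: 35.5
```

play_rows --moves '[[[0.05,0,0.025],[0,0,0],0.7],[[0.095,0,0.059],[0,0,0],0.7],[[0.135,0,0.098],[0,0,0],0.7],[[0.168,0,0.143],[0,0,0],0.7],[[0.195,0,0.192],[0,0,0],0.7],[[0.213,0,0.245],[0,0,0],0.7],[[0.213,0,0.245],[0,0,0],0.7]]'

```text
time_s: 19.25
position: [477.2, -49.1, 24.6]
eef_rot: [[-1.0, -0.014, 0.003], [-0.014, 1.0, -0.001], [-0.003, -0.001, -1.0]]
wrist_force: [-4.4, 0.1, 16.5]
finger_gap: 0.199
grasp_force: 43.1
```

play_rows --moves '[[[0.008,0,0.036],[0,0,0],0.7],[[0.0115,0,0.062],[0,0,0],0.7],[[0.0135,0,0.08],[0,0,0],0.7],[[0.0135,0,0.088],[0,0,0],0.7],[[0.0135,0,0.088],[0,0,0],0.7]]'

```text
time_s: 19.88
position: [474.6, -49.2, 11.5]
eef_rot: [[-1.0, -0.014, 0.001], [-0.014, 1.0, -0.001], [-0.001, -0.001, -1.0]]
wrist_force: [-9.1, 0.9, 19.4]
finger_gap: 0.198
grasp_force: 46.6
```

play_rows --moves '[[[0.003,0,0.003],[0,0,0],0.7],[[0.003,0,0.003],[0,0,0],0.7]]'

```text
time_s: 20.12
position: [474.6, -49.1, 11.1]
eef_rot: [[-1.0, -0.014, 0.002], [-0.014, 1.0, -0.001], [-0.002, -0.001, -1.0]]
wrist_force: [-5.3, 0.1, 17.7]
finger_gap: 0.2
grasp_force: 46.5
```

```bash
python3 - <<'E'
from h import *
s=r.observe();print(s["position"],s["wrist_force"])
for c in ("wrist","top"):
    im=r.capture(c)
    for q in ("lever_grip","post_near","post_far"): print(c,q,[(np.round(d["point"],1).tolist(),round(d["confidence"],2)) for d in r.landmark_of(c,q)][:2])
cv2.imwrite("pics/top9.png",cv2.resize(im[130:230,240:360,::-1],None,fx=6,fy=6,interpolation=cv2.INTER_CUBIC))
E
```

```text
[474.59947547 -49.11717313  11.13398027] [-5.34515263  0.06310262 17.69418956]
wrist lever_grip [([479.4, -48.0, 33.1], 0.68)]
wrist post_near []
wrist post_far []
top lever_grip [([478.7, -306.2, -0.1], 0.5)]
top post_near []
top post_far [([624.1, -97.9, 52.7], 0.78)]
```

The network puts the grip at z ≈ 33, so the lever slipped up in the pads under its spring load. I'll back off along the arc, let it go, and re-grip lower on the fingers with more force.

play_rows --moves '[[[-0.007,0,-0.03],[0,0,0],0.7],[[-0.02,0,-0.06],[0,0,0],0.7],[[-0.045,0,-0.105],[0,0,0],0.7],[[-0.08,0,-0.155],[0,0,0],0.7],[[-0.12,0,-0.2],[0,0,0],0.7],[[-0.12,0,-0.2],[0,0,0],0.2],[[-0.12,0,-0.2],[0,0,0],0.2],[[-0.12,0,-0.2],[0,0,0],0.2],[[-0.12,0,-0.2],[0,0,0],0.2]]'

```text
time_s: 21.65
position: [491.7, -48.6, 39.5]
eef_rot: [[-1.0, -0.014, -0.0], [-0.014, 1.0, -0.0], [0.0, -0.0, -1.0]]
wrist_force: [0.0, 0.0, -0.1]
finger_gap: 0.4
grasp_force: 0.0
```

```bash
python3 - <<'E'
from h import *
im=r.capture("wrist")
for q in ("lever_grip","bar_tab"): print(q,[(np.round(d["point"],1).tolist(),round(d["confidence"],2)) for d in r.landmark_of("wrist",q)][:2])
go([508.5,-48.4,65],0.8)
E
```

```text
lever_grip [([512.1, -47.6, 72.4], 0.88)]
bar_tab []
t 21.8 shift [-1.114e-01  1.000e-04 -1.696e-01] rot [-0.     -0.0001 -0.0002]
```

play_rows --moves '[[[0,0,-0.1],[0,0,0],0.2],[[-0.06,0,-0.16],[0,0,0],0.2],[[-0.115,0,-0.16],[0,0,0],0.2],[[-0.115,0,-0.16],[0,0,0],0.2],[[-0.115,0,-0.16],[0,0,0],0.5],[[-0.115,0,-0.16],[0,0,0],0.8],[[-0.115,0,-0.16],[0,0,0],0.8],[[-0.115,0,-0.16],[0,0,0],0.8]]' --grip_force 80

```text
time_s: 22.8
position: [508.8, -48.5, 63.5]
eef_rot: [[-1.0, -0.014, -0.0], [-0.014, 1.0, -0.0], [0.0, -0.0, -1.0]]
wrist_force: [-2.4, -2.8, 1.4]
finger_gap: 0.188
grasp_force: 78.1
```

play_rows --moves '[[[0.05,0,0.025],[0,0,0],0.8],[[0.095,0,0.059],[0,0,0],0.8],[[0.135,0,0.098],[0,0,0],0.8],[[0.168,0,0.143],[0,0,0],0.8],[[0.195,0,0.192],[0,0,0],0.8],[[0.213,0,0.245],[0,0,0],0.8],[[0.213,0,0.245],[0,0,0],0.8]]'

```text
time_s: 23.68
position: [479.5, -48.6, 27.9]
eef_rot: [[-1.0, -0.013, 0.006], [-0.013, 1.0, 0.0], [-0.006, 0.0, -1.0]]
wrist_force: [17.1, 5.0, 4.3]
finger_gap: 0.185
grasp_force: 105.1
```

```bash
python3 - <<'E'
from h import *
im=r.capture("wrist")
for q in ("lever_grip",): print(q,[(np.round(d["point"],1).tolist(),round(d["confidence"],2)) for d in r.landmark_of("wrist",q)][:2])
for d in r.trace("wrist","lever_grip")[:1]:
    v,u=np.nonzero(d["pixels"]); print(u.mean(),v.mean(),u.min(),u.max(),v.min(),v.max())
E
```

```text
lever_grip [([484.3, -48.2, 48.8], 0.69)]
251.84908536585365 275.109756097561 233 270 257 294
```

The pads also resist the lever's rotation, so pinching doesn't carry it down. I'll release it and instead push it over with the closed fingertips' edge on the grip's upper face.

play_rows --moves '[[[0,0,0],[0,0,0],0.2],[[0,0,0],[0,0,0],0.2],[[0,0,0],[0,0,0],0.2],[[0,0,-0.2],[0,0,0],0.2],[[0,0,-0.5],[0,0,0],0.2],[[0,0,-0.6],[0,0,0],0.2],[[-0.1,0,-0.6],[0,0,0],1],[[-0.3,0,-0.6],[0,0,0],1],[[-0.3,0,-0.6],[0,0,0],1],[[-0.3,0,-0.6],[0,0,0],1],[[-0.3,0,-0.6],[0,0,0],1]]' --grip_force 60

```text
time_s: 25.2
position: [521.6, -48.2, 116.3]
eef_rot: [[-1.0, -0.014, -0.001], [-0.014, 1.0, 0.0], [0.001, 0.0, -1.0]]
wrist_force: [-0.7, -0.7, 0.1]
finger_gap: 0.002
grasp_force: 0.0
```

```bash
python3 - <<'E'
from h import *
im=r.capture("wrist")
for q in ("lever_grip","bar_tab"): print(q,[(np.round(d["point"],1).tolist(),round(d["confidence"],2)) for d in r.landmark_of("wrist",q)][:2])
go([528.5,-48.5,78],0.8)
E
```

```text
lever_grip [([509.0, -48.3, 70.4], 0.96), ([537.4, -49.2, 19.0], 0.63)]
bar_tab [([582.7, -99.2, 39.2], 0.62)]
t 25.35 shift [-0.044  -0.0025  0.259 ] rot [-0.      0.     -0.0003]
```

play_rows --moves '[[[-0.045,-0.002,0],[0,0,0],1],[[-0.045,-0.002,0.1],[0,0,0],1],[[-0.045,-0.002,0.2],[0,0,0],1],[[-0.045,-0.002,0.26],[0,0,0],1],[[-0.045,-0.002,0.26],[0,0,0],1]]'

```text
time_s: 25.98
position: [528.4, -48.3, 76.9]
eef_rot: [[-1.0, -0.014, -0.002], [-0.014, 1.0, 0.0], [0.002, 0.0, -1.0]]
wrist_force: [-0.5, 0.3, 0.7]
finger_gap: -0.003
grasp_force: 0.0
```

play_rows --moves '[[[0.045,0,0],[0,0,0],1],[[0.075,0,0.012],[0,0,0],1],[[0.102,0,0.025],[0,0,0],1],[[0.128,0,0.04],[0,0,0],1],[[0.153,0,0.057],[0,0,0],1],[[0.199,0,0.096],[0,0,0],1],[[0.237,0,0.142],[0,0,0],1],[[0.237,0,0.142],[0,0,0],1]]'

```text
time_s: 26.98
position: [493.1, -49.0, 57.0]
eef_rot: [[-1.0, -0.014, 0.001], [-0.014, 1.0, -0.0], [-0.001, -0.0, -1.0]]
wrist_force: [0.6, 0.6, 9.6]
finger_gap: -0.001
grasp_force: 4.0
```

```bash
python3 - <<'E'
from h import *
print(r.observe()["wrist_force"])
im=r.capture("wrist")
for q in ("lever_grip","bar_tab"): print(q,[(np.round(d["point"],1).tolist(),round(d["confidence"],2)) for d in r.landmark_of("wrist",q)][:2])
E
```

```text
[0.60826901 0.57898514 9.64734828]
lever_grip [([484.5, -49.8, 51.6], 0.72)]
bar_tab []
```

play_rows --moves '[[[0.034,0,0.06],[0,0,0],1],[[0.048,0,0.09],[0,0,0],1],[[0.058,0,0.115],[0,0,0],1],[[0.069,0,0.154],[0,0,0],1],[[0.075,0,0.181],[0,0,0],1],[[0.077,0,0.196],[0,0,0],1],[[0.077,0,0.196],[0,0,0],1]]'

```text
time_s: 28.0
position: [481.2, -49.1, 27.2]
eef_rot: [[-1.0, -0.014, -0.001], [-0.014, 1.0, -0.0], [0.001, -0.0, -1.0]]
wrist_force: [-1.4, -0.0, 2.3]
finger_gap: 0.0
grasp_force: 1.2
```

play_rows --moves '[[[0,0,0.004],[0,0,0],1],[[0,0,0.008],[0,0,0],1],[[0,0,0.008],[0,0,0],1]]'

```text
time_s: 28.38
position: [481.7, -49.0, 25.8]
eef_rot: [[-1.0, -0.014, -0.0], [-0.014, 1.0, 0.0], [0.0, 0.0, -1.0]]
wrist_force: [0.3, -0.2, 1.2]
finger_gap: -0.003
grasp_force: 0.0
```

play_rows --moves '[[[0,0,0.003],[0,0,0],1],[[0,0,0.003],[0,0,0],1]]'

```text
time_s: 28.62
position: [481.7, -49.0, 25.4]
eef_rot: [[-1.0, -0.014, -0.0], [-0.014, 1.0, -0.0], [0.0, -0.0, -1.0]]
wrist_force: [-0.3, 0.5, -0.5]
finger_gap: 0.001
grasp_force: 0.0
```

play_rows --moves '[[[0,0,0.002],[0,0,0],1],[[0,0,0.002],[0,0,0],1]]'

```text
time_s: 28.88
position: [481.8, -49.1, 25.2]
eef_rot: [[-1.0, -0.014, -0.0], [-0.014, 1.0, -0.0], [0.0, -0.0, -1.0]]
wrist_force: [-0.9, 0.5, 0.3]
finger_gap: -0.002
grasp_force: 0.0
```

play_rows --moves '[[[0,0,0.002],[0,0,0],1],[[0,0,0.002],[0,0,0],1]]'

```text
time_s: 29.12
position: [481.8, -49.1, 25.0]
eef_rot: [[-1.0, -0.014, 0.0], [-0.014, 1.0, -0.0], [-0.0, -0.0, -1.0]]
wrist_force: [-1.4, -0.1, 3.5]
finger_gap: 0.001
grasp_force: 1.5
```

play_rows --moves '[[[0,0,0.002],[0,0,0],1],[[0,0,0.002],[0,0,0],1]]'

```text
time_s: 29.38
position: [481.8, -49.1, 24.8]
eef_rot: [[-1.0, -0.014, 0.0], [-0.014, 1.0, -0.0], [-0.0, -0.0, -1.0]]
wrist_force: [-2.6, 0.1, 6.0]
finger_gap: -0.002
grasp_force: 3.5
```

play_rows --moves '[[[0,0,0.003],[0,0,0],1],[[0,0,0.005],[0,0,0],1],[[0,0,0.005],[0,0,0],1]]'

```text
time_s: 29.75
position: [481.9, -49.1, 24.5]
eef_rot: [[-1.0, -0.014, 0.0], [-0.014, 1.0, -0.0], [-0.0, -0.0, -1.0]]
wrist_force: [-6.6, 1.4, 15.6]
finger_gap: -0.002
grasp_force: 7.6
```

play_rows --moves '[[[0,0,0.003],[0,0,0],1],[[0,0,0.003],[0,0,0],1],[[0,0,0.003],[0,0,0],1],[[0,0,0.003],[0,0,0],1]]'

```text
time_s: 30.25
position: [481.9, -49.2, 24.4]
eef_rot: [[-1.0, -0.014, 0.0], [-0.014, 1.0, -0.0], [-0.0, -0.0, -1.0]]
wrist_force: [-9.2, 1.4, 22.0]
finger_gap: 0.002
grasp_force: 10.9
```

play_rows --moves '[[[0,0,0],[0,0,0],1],[[0,0,0],[0,0,0],1],[[0,0,-0.05],[0,0,0],1],[[0.05,0,-0.4],[0,0,0],1],[[0.1,0,-0.9],[0,0,0],1],[[0.1,0,-0.9],[0,0,0],1],[[0.1,0,-0.9],[0,0,0],1]]'

```text
time_s: 31.12
position: [467.0, -49.3, 158.9]
eef_rot: [[-1.0, -0.014, 0.001], [-0.014, 1.0, -0.0], [-0.001, -0.0, -1.0]]
wrist_force: [-0.2, -0.7, 0.3]
finger_gap: -0.002
grasp_force: 0.0
```

```bash
python3 - <<'E'
from h import *
print(r.observe()["wrist_force"])
for c in ("wrist","top","scene"):
    im=r.capture(c); cv2.imwrite(f"pics/{c}10.png",im[:,:,::-1])
    for q in ("bar_tab","lever_grip"): print(c,q,[(np.round(d["point"],1).tolist(),round(d["confidence"],2)) for d in r.landmark_of(c,q) if 440<d["point"][0]<620 and -150<d["point"][1]<0][:2])
    if c=="wrist": a=cv2.resize(im[:,:,::-1],(768,576)); 
cv2.imwrite("pics/w10b.png",a)
E
```

```text
[-0.21797446 -0.72852593  0.27566614]
wrist bar_tab []
wrist lever_grip [([477.3, -49.9, 19.7], 0.61)]
top bar_tab []
top lever_grip []
scene bar_tab [([579.1, -100.1, 33.9], 0.81), ([582.5, -97.6, -5.4], 0.44)]
scene lever_grip [([475.8, -50.1, 23.7], 0.38)]
```

View pics/w10b.png

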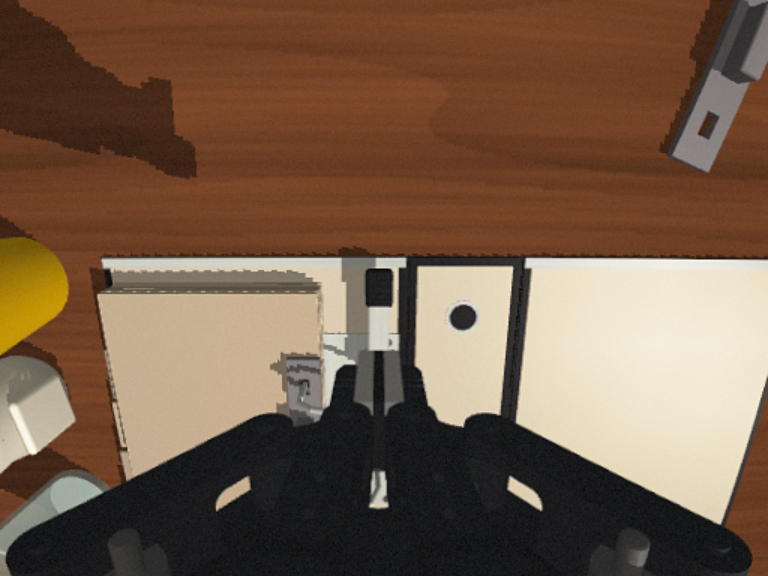

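The lever is flat and shut, with its grip at (379,287). The bar lies on the boards with the near post through its slot at (304,388), and the ring meets the post. Handing in.

```bash
python3 -c "
from station import r
print(r.job_done())"
```

```text
the job is handed in; nothing more can be done
None
```

The lever was lifted until the rings opened, the bar was set over both posts onto the boards, and the lever was pressed shut and held at about 22 N; the job is handed in at about 31 s, but no verdict came back. The last picture showed the lever down and the near post through its slot; the gripper hid the far post.

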